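Unbolt the keepsake box

TASK

On the dark wooden keepsake box with the steel fittings on its lid, slide the keeper fully clear of the bolt, then draw the bolt fully back so that the box is unbolted. Leave both drawn back.

Things in the scene. Friction and masses are not known exactly. Their poses are not given: they have to be found in the camera images.
- box: Fixed dark wood box, 150 (x) x 200 (y) mm, lid top 80 mm above the chest top; origin at the centre of its underside, z up. Fittings other than the keeper's tab and bolt's post rise at most 16 mm off the lid. A second box, same size and wood, has a bare lid with a bottle opener on it: not the one.
- keeper_tab (a point): Keeper's finger tab: flat upright steel tab on the lid, 22 mm (box x) x 10 mm (box y), top 42 mm above the lid. Point: on its centre line, 31 mm above the lid; axes as the box's. From its foot a flat bar 16 mm wide, under 12 mm high, runs 85 mm to the box's +y across the bolt's way. Slides to the box's -y, stays where left, needs about 3 N.
- keeper (a joint): How far the keeper has been slid to the box's -y, in m: 0 is fully across the bolt's way, 0.040 is its end stop. The bolt is free from about 0.020 on.
- bolt_post (a point): Bolt's round upright steel post, diameter 15 mm at head and foot, 12 mm between, top 42 mm above the lid; both shut, it stands 21 mm to the box's +x and 70 mm to its +y of the keeper's tab. Point: on its axis, 31 mm above the lid; axes as the box's. Slides with its rod to the box's -x out of a socket, stays where left, needs about 3 N.
- bolt (a joint): How far the bolt has been drawn to the box's -x, in m: 0 is fully shut, 0.035 is its end stop. While the keeper lies across, the bolt stops at about 0.006.

How it is judged:
By the outcome, as a careful person would: the job done as asked, in the order asked, and still so for the second after the job is handed in, with the robot touching nothing.
It also fails if it takes over 45 s, if anything falls off the work surface, if the arm or the gripper's body presses on something with over 40 N, if the wrist force passes 120 N, or if a joint passes its speed limit or range.

ROBOT

A 6-joint arm with a two-finger parallel gripper is mounted at the origin on the work surface. World frame = base frame: x ahead of the robot, y to its left, z up, the work surface at z = 0. Lengths are in m, angles in rad, forces in N, time in s.
With the tool pointing down it reaches from about 0.375 to 0.75 m from the base axis. Payload 9 kg.
Tool frame: the origin (TCP) lies at the centre of the arm's flange, where the gripper is bolted on; the fingertips stand 173 mm ahead of it and the grasp point (between the pads) lies 155 mm ahead of it; z points along the fingers, y is the line along which they close (so a half turn about z gives the same grasp; the last joint's range is limited). The gripper opens to 85 mm and grips with 20 to 120 N. Pads are 22 mm wide; open, the fingers measure 114 mm over their backs; the gripper's body (76 mm by 85 mm) begins 54 mm behind the grasp point. The pads swing forward as they close: fully open they stand 13 mm farther back than shut.
Start: joints at [0.961, 0.104, 0.097, 1.564, 0, 1.353], TCP at [0.229, 0.555, 0.405] pointing down, gripper open.
Joint ranges: [-2.99, 2.99], [-0.84, 1.86], [-1.1, 1.16], [-1.84, 2.11], [-1.51, 1.56], [-3.14, 3.14]. Speed limits (rad/s): [2.22, 2.22, 2.57, 3.14, 3.14, 3.14].

INTERFACE

Orientations are given as a 3x3 rotation matrix whose columns are the frame's x, y, z axes.
In Python, from plant import robot gives the robot as it stands. Calls block until the motion is done:
- robot.reach(position, orientation): joint-space move of the TCP to a pose.
- robot.line_to(position, frame=None, max_speed=0.15, max_force=None): straight line of the TCP; frame=None keeps the orientation; max_speed is the mean speed in m/s. With max_force (N) it stops when the force on the tool has changed by that much, and returns True; else False.
- robot.goto_joints(angles): joint-space move.
- robot.gripper_to(opening, force=None): finger opening in m; force is the grip in N (None keeps the last); returns when the fingers have stopped.
- robot.wait(seconds).
- robot.inverse_kinematics(position, orientation): joint angles nearest the present ones, or None.
- robot.state(): the state.
- robot.camera(name): name is "side" or "top"; returns (picture, depth): 384x512x3 uint8, red, green, blue; 384x512 float32, m along the optical axis (not along the pixel's ray), 0 where there is no reading.
- robot.camera_params(name): a dict with "camera_matrix" (3x3 intrinsics, pixels), "dist_coeffs" ([k1, k2, p1, p2, k3] as OpenCV has them; the pictures are not rectified), "origin" and "rotation" of the camera in the world. Camera axes: x right, y down, z forward; pixel columns grow to the right and rows downward; lengths in m; the calibration is good to about 2 mm. A picture is of the moment at which its call begins. camera_params takes no time and is no camera call.
A pose or a line that the arm cannot do raises robot.IKError and nothing moves.
- robot.job_done(): hands the job in; it is judged then, once.
The state is a dict: "time_s": time; "joint_pos": joint angles; "joint_velocities": joint speeds; "joint_efforts": joint torques, N m; "eef_pos": TCP position; "orientation": TCP orientation; "contact_force": force on the tool from outside, world axes, zero at the start; "wrist_torque": the same for the moment, N m; "opening": finger opening in m; "finger_force": force on a finger pad.
Only numpy, scipy, OpenCV 4.12 (cv2) and the standard library are available. Lean on these libraries where they do the work, as an engineer would, in place of code of your own. Each camera call takes 0.05 s, during which the arm holds its last target. There are 200 camera calls.

## Working session

There is one attempt and no reset: what is moved stays moved. The work goes in short steps, each a Python script; the robot and the scene stay as the last script left them, time stands still between calls to the robot, and variables do not carry over. Pictures are saved under pics/ and viewed, at most 10 in all, crops included, and the job is handed in when it is done.

```bash
mkdir -p pics
python3 - <<'E'
from plant import robot
import cv2,numpy as np
for n in("top","side"):
    p,d=robot.camera(n);cv2.imwrite(f"pics/{n}0.png",p[:,:,::-1]);np.save(f"pics/{n}0.npy",d)
    c=robot.camera_params(n);print(n,{k:np.round(v,4).tolist() for k,v in c.items()})
E
```

```text
top {'camera_matrix': [[348.7868, 0.0, 253.9438], [0.0, 348.7868, 189.4757], [0.0, 0.0, 1.0]], 'dist_coeffs': [-0.038, 0.0, 0.0, 0.0, 0.0], 'origin': [0.4645, 0.0075, 0.8385], 'rotation': [[0.0249, -0.994, 0.1063], [-0.9996, -0.0237, 0.0119], [-0.0093, -0.1066, -0.9943]]}
side {'camera_matrix': [[363.5054, 0.0, 257.3824], [0.0, 363.5054, 185.5287], [0.0, 0.0, 1.0]], 'dist_coeffs': [-0.0051, 0.0, 0.0, 0.0, 0.0], 'origin': [0.4541, -0.4645, 0.676], 'rotation': [[0.9878, -0.1198, 0.0998], [-0.1559, -0.7633, 0.6269], [0.0011, -0.6348, -0.7727]]}
```

View pics/top0.png

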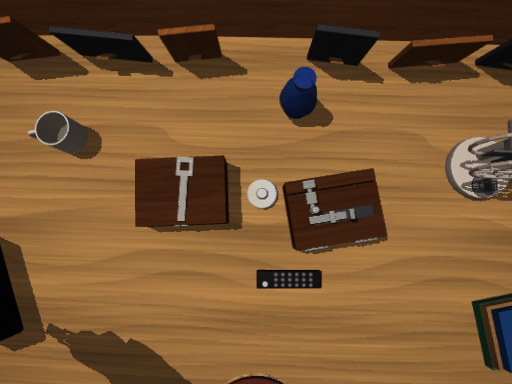

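View pics/side0.png

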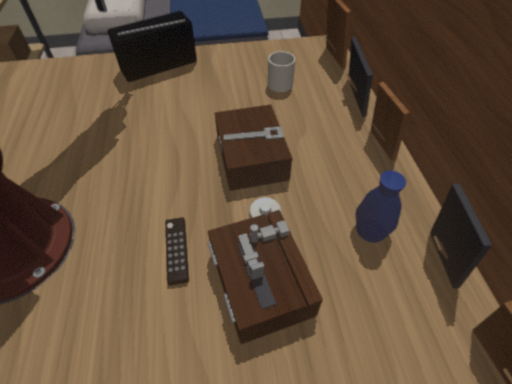

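Target box is the right one in the top view, at about (335,210). I'll zoom in on its lid.

Run:
```python
import cv2,numpy as np
a=cv2.imread("pics/top0.png")[160:260,275:395];b=cv2.imread("pics/side0.png")[205:350,200:325]
a=cv2.resize(a,None,fx=5,fy=5,interpolation=cv2.INTER_CUBIC);cv2.imwrite("pics/topc.png",a)
b=cv2.resize(b,None,fx=4,fy=4,interpolation=cv2.INTER_CUBIC);cv2.imwrite("pics/sidec.png",b)
```

```text
(no output)
```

View pics/topc.png

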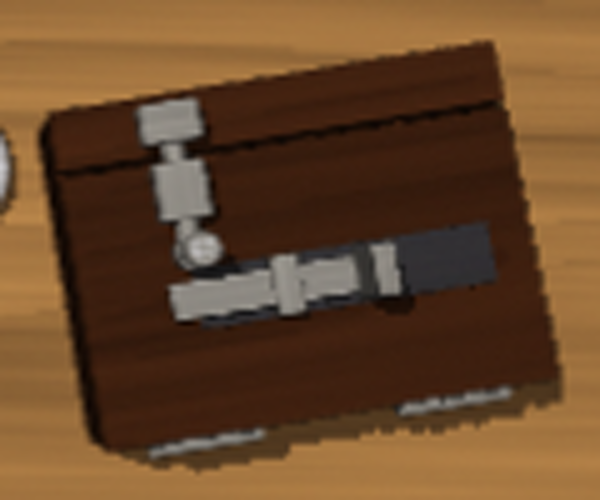

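View pics/sidec.png

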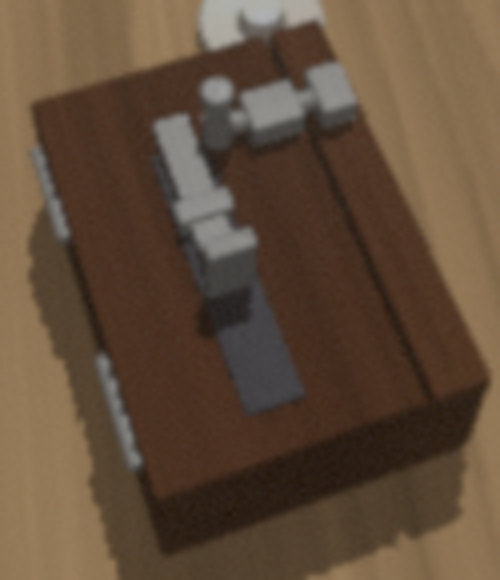

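The crops show the keeper tab top at about top pixel (352.5,213.6) and the bolt post top at about (316,209.8). Box +y points image-left and +x points image-up.

```bash
cat > h.py <<'E'
import cv2,numpy as np
from plant import robot
def cloud(n,d):
    c=robot.camera_params(n);h,w=d.shape
    uv=np.stack(np.meshgrid(np.arange(w),np.arange(h)),-1).reshape(-1,1,2).astype(float)
    xy=cv2.undistortPoints(uv,np.array(c["camera_matrix"]),np.array(c["dist_coeffs"])).reshape(-1,2)
    P=np.c_[xy,np.ones(len(xy))]*d.reshape(-1,1)
    return (P@np.array(c["rotation"]).T+np.array(c["origin"])).reshape(h,w,3)
def measure(n,d):
    C=cloud(n,d); ok=(d>0)
    reg=ok&(abs(C[...,0]-.41)<.16)&(C[...,1]<-.02)&(C[...,1]>-.32)
    z=C[...,2]
    print(n,"table z",np.median(z[reg&(z<.03)]))
    lid=reg&(abs(z-.08)<.008); print("lid z",np.median(z[lid]))
    r=cv2.minAreaRect(C[lid][:,:2].astype(np.float32)); print("rect",r)
    k,l,s,cen=cv2.connectedComponentsWithStats((reg&(z>.104)&(z<.14)).astype(np.uint8))
    for i in range(1,k):
        if s[i,4]>3:
            q=C[l==i]; t=q[q[:,2]>.116]; print(cen[i].round(1),s[i,4],"mean",q.mean(0).round(4),"zmax",q[:,2].max().round(4),"top",len(t),t.mean(0).round(4) if len(t) else 0, "rect",cv2.minAreaRect(t[:,:2].astype(np.float32)) if len(t)>3 else 0)
E
python3 - <<'E'
from h import *
for n in("top","side"): measure(n,np.load(f"pics/{n}0.npy"))
E
```

```text
top table z 0.0004714040002639641
lid z 0.08017722267223987
rect ((0.5059008598327637, -0.1614990383386612), (0.15418364107608795, 0.20260292291641235), 10.39809799194336)
[314.7 209.4] 47 mean [ 0.503  -0.1097  0.121 ] zmax 0.1246 top 43 [ 0.5031 -0.1101  0.1217] rect ((0.5027626156806946, -0.11029732972383499), (0.012974840588867664, 0.013209667056798935), 43.95101547241211)
[350.7 213.2] 69 mean [ 0.497  -0.1844  0.119 ] zmax 0.1238 top 53 [ 0.4971 -0.1854  0.1215] rect ((0.49700355529785156, -0.1855902075767517), (0.0212557315826416, 0.00919357594102621), 12.163345336914062)
side table z 0.0007424954358140612
lid z 0.08088724766768329
rect ((0.5066812038421631, -0.16118502616882324), (0.15442538261413574, 0.20245864987373352), 9.864408493041992)
[253.9 229.3] 79 mean [ 0.5039 -0.1125  0.1188] zmax 0.1242 top 59 [ 0.5039 -0.1116  0.1215] rect ((0.5038028359413147, -0.11070075631141663), (0.013066182844340801, 0.013773526065051556), 22.95496368408203)
[257. 268.] 128 mean [ 0.4977 -0.1881  0.1178] zmax 0.1244 top 85 [ 0.4979 -0.1871  0.1218] rect ((0.49788904190063477, -0.1860470473766327), (0.021159175783395767, 0.01021522656083107), 10.332000732421875)
```

Both cameras agree. The table is at z≈0, the lid at 0.080, and the tops are 42–44 mm above the lid. The yaw is 10.1°, and the tab and post match their stated sizes. I'll grip the tab across box y, with the fingertips 18 mm above the lid, and slide it to -y.

```bash
cat >> h.py <<'E'
yaw=np.deg2rad(10.1); bx=np.array([np.cos(yaw),np.sin(yaw),0]); by=np.array([-np.sin(yaw),np.cos(yaw),0]); dn=np.array([0,0,-1.])
TAB=np.array([.4974,-.1862,0]); POST=np.array([.5033,-.1105,0]); ZG=.0805+.036+.155
def frame(close):  # of the two half-turn grasps, the one with the last joint nearest its middle
    R=[]
    for s in(1,-1):
        y=s*close; R.append(np.c_[np.cross(y,dn),y,dn])
    return R
def hover(p,close,z=.38):
    c=[(abs(q[5]),i) for i,F in enumerate(frame(close)) if (q:=robot.inverse_kinematics(p+[0,0,z],F)) is not None]
    F=frame(close)[min(c)[1]]; robot.reach(p+np.array([0,0,z]),F); return F
def st(m=""):
    s=robot.state(); print(m,"t",round(s["time_s"],2),"p",np.round(s["eef_pos"],4),"F",np.round(s["contact_force"],1),"open",round(s["opening"],4),"ff",np.round(s["finger_force"],1))
def line(p,**k):
    r=robot.line_to(p,**k); st(str(r)); return r
E
python3 - <<'E'
from h import *
hover(TAB,by); robot.gripper_to(.045); st("hover")
if not line(TAB+[0,0,ZG],max_speed=.1,max_force=10):
    robot.gripper_to(.0,force=25); st("grip")
    line(TAB+[0,0,ZG]-.046*by,max_speed=.04,max_force=20)
    d=(np.array(robot.state()["eef_pos"])-TAB); print("slid",d@by, d@bx)
p,d=robot.camera("side");cv2.imwrite("pics/side1.png",p[:,:,::-1])
E
```

```text
hover t 3.35 p [ 0.4974 -0.1861  0.38  ] F [-0.5 -0.2  0.4] open 0.045 ff 0.0
False t 4.58 p [ 0.4977 -0.1864  0.2723] F [-0.1  0.3  0.2] open 0.045 ff 0.0
grip t 4.98 p [ 0.4975 -0.1862  0.272 ] F [-0.3  0.8  4.3] open 0.0093 ff 27.9
True t 5.89 p [ 0.5043 -0.2232  0.272 ] F [-0.9  4.3  7.2] open 0.0097 ff 28.4
slid -0.03766119103614062 0.0002960364519154436
```

View pics/side1.png

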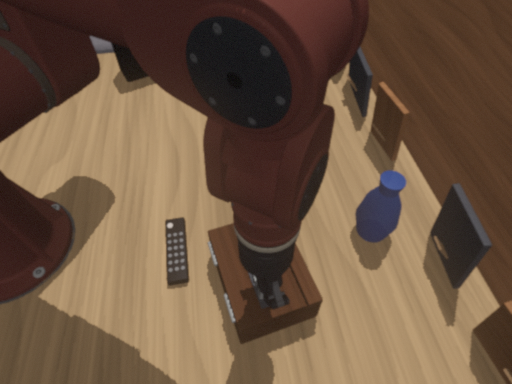

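The side view shows the gripper on the tab at about (268,290), and it stopped on force after 37.7 mm, which fits the end stop. Next I release it and draw the bolt, closing along box x.

Run:
```python
from h import *
robot.gripper_to(.04); e=np.array(robot.state()["eef_pos"]); robot.line_to([e[0],e[1],.38],max_speed=.2)
hover(POST,bx); robot.gripper_to(.045); st("hover")
Z=np.array([0,0,ZG+.001])
if not line(POST+Z,max_speed=.1,max_force=10):
    robot.gripper_to(.0,force=25); st("grip")
    line(POST+Z-.041*bx,max_speed=.04,max_force=20)
    d=(np.array(robot.state()["eef_pos"])-POST); print("drawn",d@bx,d@by)
    robot.gripper_to(.045); e=np.array(robot.state()["eef_pos"]); robot.line_to([e[0],e[1],.38],max_speed=.2)
    robot.goto_joints([.961,.104,.097,1.564,0,1.353]); st("away")
    for n in("top","side"):
        p,d=robot.camera(n);cv2.imwrite(f"pics/{n}2.png",p[:,:,::-1]); measure(n,d)
    p,_=robot.camera("top");cv2.imwrite("pics/topc2.png",cv2.resize(p[160:260,275:395,::-1],None,fx=5,fy=5,interpolation=cv2.INTER_CUBIC))
    print(by,bx)
```

```text
hover t 8.81 p [ 0.5033 -0.1107  0.3799] F [ 0.5 -0.5 -0.5] open 0.045 ff 0.0
False t 10.03 p [ 0.5036 -0.1107  0.2733] F [ 0.3  0.8 -0.3] open 0.0447 ff 0.0
grip t 10.42 p [ 0.5035 -0.1106  0.2731] F [ 0.3 -1.   4.1] open 0.0139 ff 24.3
True t 11.26 p [ 0.4692 -0.1171  0.2732] F [ 6.   2.1 -1.6] open 0.0134 ff 25.1
drawn -0.03469584116830697 -0.00047368742582178824
away t 14.88 p [0.23   0.554  0.4046] F [-0.5  0.2 -0.2] open 0.045 ff 0.0
top table z 0.0004929491593598234
lid z 0.08012614087956016
rect ((0.5061667561531067, -0.16125217080116272), (0.1547618806362152, 0.20179560780525208), 10.739568710327148)
[368.3 210.6] 76 mean [ 0.5033 -0.2211  0.1184] zmax 0.1247 top 54 [ 0.5038 -0.2221  0.1217] rect ((0.504056990146637, -0.22264111042022705), (0.0208214670419693, 0.009887254796922207), 7.674533367156982)
[317.5 225.9] 46 mean [ 0.4695 -0.1157  0.1212] zmax 0.1247 top 42 [ 0.4696 -0.1162  0.1218] rect ((0.4692195951938629, -0.1167459636926651), (0.012265060096979141, 0.012867719866335392), 1.0137816667556763)
side table z 0.0007531197801839973
lid z 0.08083941390823313
rect ((0.5072753429412842, -0.1608021855354309), (0.1543770432472229, 0.201400026679039), 10.295571327209473)
[236.2 234.7] 75 mean [ 0.4709 -0.1191  0.1193] zmax 0.1243 top 56 [ 0.471  -0.1181  0.1219] rect ((0.47069627046585083, -0.11681172996759415), (0.013857231475412846, 0.01369575783610344), 14.609820365905762)
[264.6 287.5] 136 mean [ 0.5044 -0.2242  0.1183] zmax 0.1255 top 94 [ 0.5047 -0.2233  0.122 ] rect ((0.5052635669708252, -0.22280293703079224), (0.021878045052289963, 0.010558472014963627), 11.959928512573242)
[-0.17536673  0.98450318  0.        ] [0.98450318 0.17536673 0.        ]
```

View pics/topc2.png

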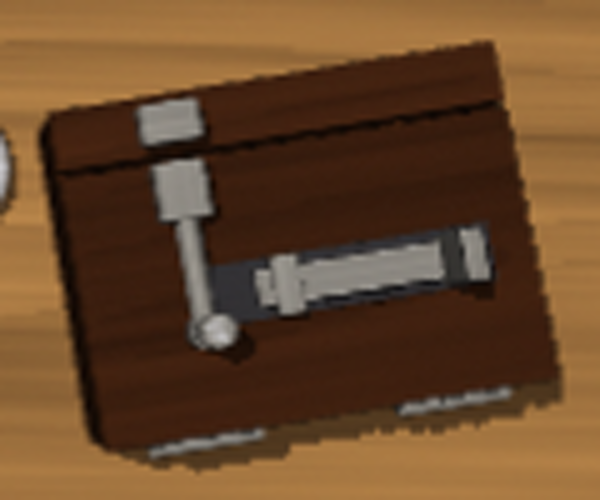

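The picture shows the tab at the end of its track, crop (478,252), and the post fully drawn at (215,330) with its rod out of the socket. Both are at their stops and the arm is clear of the box.

```bash
python3 -c "
from plant import robot
print(robot.job_done())"
```

```text
the job is handed in; nothing more can be done
None
```

The keeper was slid clear first (about 38 mm, to its stop), then the bolt was drawn fully back (about 35 mm, to its stop); the arm was clear and the job handed in about 15 s into the run.

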